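# Lock a row of control modules in the service cradle with a wedge

### The job

Take the orange-handled wedge out of its rest and drive it, tip first and with its sloping face towards the aluminium end stop, into the last gap of the sloping blue cradle, so that the three loose control modules are pushed tightly together against the far wall. Press it home firmly, like a good push with the thumb (about 20 N), until it jams and stays tight by itself when you let go; do not press more than about twice as hard, and leave the modules seated in the cradle and the other things on the bench alone.

Things in the scene. Friction and masses are not known exactly. Their poses are not given: they have to be found in the camera images.
- tray: Blue tray of the cradle, leaning 30 degrees towards the robot; this frame leans with it. Origin: centre of the floor's upper face. x runs up the slope, away from the robot; y along the row; z square to the floor: the wedge goes in along -z. Floor 106 (x) x 175 (y) mm, lips 26 mm high with inner faces at x = -44 and +44 mm. Far wall of the row: inner face at y = -75 mm, 56 mm high.
- gap (a point): A point of the tray floor at y = 33 mm, near the foot of the fixed aluminium end stop, whose setting differs each time: the foot of its face lies from 2 mm short of to 2.5 mm beyond this point. The face is 76 (x) x 60 mm and leans outwards (+y) by 12 degrees from the tray's z, as the wedge does. The gap from module3 to it is 13 to 19 mm wide at the modules' tops, narrower below.
- module1_center (a point): Centre of the control module at the far wall: black block 84 (x) x 34 (y) x 60 (z) mm, 0.08 to 0.16 kg, orange socket on top, axes parallel to the tray's. The three modules stand loose on the tray floor against the lower lip, with 2 to 3.5 mm of free space in the row. Packed tight, this point is at y = -58 mm of the tray.
- module2_center (a point): Centre of the middle module, same size, grey socket. Packed tight, it is at y = -24 mm of the tray.
- module3_center (a point): Centre of the third module, same size, green socket: the one beside the wedge gap. Its face on the gap lies 17 mm from this point along +y. Packed tight, this point is at y = 10 mm of the tray.
- wedge_handle (a point): Centre of the wedge's orange handle, 60 (x) x 26 (y) x 44 (z) mm. The aluminium blade below begins 22 mm under this point (-z); its tip is 88 mm under it. Blade 40 mm wide (x); flat upright face at y = -12.5 mm; the +y face slopes 12 degrees: 24.5 mm thick under the handle, 10.5 mm at the tip (y -12.5 to -2). 0.16 kg. In the tray its y must point along the tray's y, flat face to module3.
- wedge_tip (a point): Middle of the blade's tip (wedge's y = -7.25 mm, 88 mm below the handle's centre). Driven tight with the row closed, the tip ends about 8 to 31 mm above the tray floor, depending on the end stop's setting; the handle's underside is then 12 mm or more above the modules. The wedge jams by friction and stays.
- rest: Grey slotted block fixed to the bench, 74 (x) x 40 (y) mm, top 70 mm above the bench; origin at the centre of its underside. The wedge hangs upright in it, handle's underside on the block's top, axes parallel to the block's, blade free by 1 mm or more all round. Lifting the wedge 75 mm clears it.
- antenna: Yellow dome antenna, 116 mm across, 50 mm high, loose bystander; origin at the centre of its underside. Stands where the rest might be, on the other side of the cradle.
- junction_box: Grey box with connectors, 85 x 150 x 35 mm, loose bystander; origin at the centre of its underside.
- screwdriver: Red-handled screwdriver lying on the bench, some 200 mm long, loose bystander; origin under its middle.
- multimeter: Yellow hand meter, 90 x 190 x 32 mm, loose bystander; origin at the centre of its underside.
There are look-alikes about, which are no part of the job. What is shaped like the part that bears module3_center but turquoise is not meant. What is shaped like the part that bears module2_center but yellow is not meant.

How it is judged:
By the outcome, as a careful person would: the job done as asked, in the order asked, and still so for the second after the job is handed in, with the robot touching nothing.
It also fails if it takes over 48 s, if anything falls off the work surface, if the arm or the gripper's body presses on something with over 40 N, if the wrist force passes 120 N, or if a joint passes its speed limit or range.

### The arm

A 6-joint arm with a two-finger parallel gripper is mounted at the origin on the work surface. World frame = base frame: x ahead of the robot, y to its left, z up, the work surface at z = 0. Lengths are in mm, angles in rad, forces in N, time in s.
With the tool pointing down it reaches from about 275 to 750 mm from the base axis. Payload 10.2 kg.
Tool frame: the origin (TCP) lies at the very end of the fingers, on their centre line; the grasp point (between the pads) lies 19 mm behind it; z points along the fingers, y is the line along which they close (so a half turn about z gives the same grasp; the last joint's range is limited). The gripper opens to 85 mm and grips with 20 to 120 N. Pads are 22 mm wide; open, the fingers measure 114 mm over their backs; the gripper's body (76 mm by 85 mm) begins 54 mm behind the grasp point. The pads swing forward as they close: fully open they stand 13 mm farther back than shut.
Start: joints at [0.998, 0.313, 1.498, -0, 1.331, -0.223], TCP at [179.936, 493.208, 231.294] pointing down, gripper open.
Joint ranges: [-2.94, 2.94], [-0.97, 2.17], [0.19, 2.56], [-1.23, 4.37], [0.02, 3.11], [-2.88, 2.88]. Speed limits (rad/s): [2.39, 2.39, 3.01, 3.14, 3.14, 3.14].

### API

Orientations are given as a unit quaternion [w, x, y, z].
In Python, from rig import ctrl gives the robot as it stands.
- The arm moves only by the shell command python3 -m inch 'ROWS' [OPENING] [FORCE]. ROWS is text: rows parted by semicolons, each of 6 numbers parted by spaces: the shift along the tool's x, y, z in mm, then the turn, a rotation vector about the tool's x, y, z in units of 6 degrees (1.0 is 6 degrees). A call has exactly 10 rows; each row shifts and turns the commanded pose from where the row before left it, along the tool's axes as they then stand; what a row does not reach is not made up. A row lasts 1/12 s, in which the tool goes at most 41.7 mm and 7.16 degrees, less where a joint would pass 70% of its speed; a pose out of reach is approached as far as the arm can. A call with a gripper value outside its range is refused whole. OPENING is the opening, from 0 (shut) to 1 (fully open), set as the call begins (- or left out, the last holds). The fingers move at their own pace and stop on an object; FORCE is the grip in N (left out, the last holds). Time passes only in rows, so rows that do not move let the fingers close, or fill a call up. It gives the time, the measured TCP pose, the force, the opening and the grip force at its end, in the units of the state.
- ctrl.sense(): the state, without advancing time (a new reading comes with each control period).
- ctrl.capture(name): name is "scene" or "top"; returns a dict with "image" (400x640x3 uint8, red, green, blue), "intrinsics" (3x3 intrinsics, pixels), "rvec" (rotation vector, rad) and "tvec" (3), from world to camera coordinates, as OpenCV has them. Camera axes: x right, y down, z forward; pixel columns grow to the right and rows downward; lengths in mm; the calibration is good to about 2 mm. A picture is of the moment at which its call begins. There is no depth.
- ctrl.finish_job(): hands the job in; it is judged then, once.
The state is a dict: "time_s": time; "joints": joint angles; "dq": joint speeds; "tau": joint torques, N m; "eef_pos": TCP position; "ee_rot": TCP orientation; "force": force on the tool from outside, world axes, zero at the start; "wrist_torque": the same for the moment, N m; "grip_width": opening from 0.0 (shut) to 1.0 (fully open); "grip_force": force on a finger pad.
Only numpy, scipy, OpenCV 4.12 (cv2) and the standard library are available. Lean on these libraries where they do the work, as an engineer would, in place of code of your own. Each camera call takes 0.05 s, during which the arm holds its last target. There are 200 camera calls.

## Working session

There is one attempt and no reset: what is moved stays moved. The work goes in short steps, Python scripts to look and compute and a shell command to move; the robot and the scene stay as the last step left them, time stands still between calls to the robot, and variables do not carry over. Pictures are saved under pics/ and viewed, at most 10 in all, crops included, and the job is handed in when it is done.

```bash
mkdir -p pics; ls
cat > h.py <<'E'
import numpy as np, cv2
from rig import ctrl
def cap(n,f=None):
    c=ctrl.capture(n); 
    if f: cv2.imwrite('pics/'+f,c['image'][:,:,::-1])
    return c
def ray(c,u,v):
    R=cv2.Rodrigues(np.array(c['rvec'],float))[0]; t=np.array(c['tvec'],float).ravel()
    d=R.T@np.linalg.inv(np.array(c['intrinsics'],float))@np.array([u,v,1.]); return -R.T@t, d/np.linalg.norm(d)
def onz(c,u,v,z):
    o,d=ray(c,u,v); return o+d*(z-o[2])/d[2]
def tri(c1,p1,c2,p2):
    o1,d1=ray(c1,*p1);o2,d2=ray(c2,*p2)
    s=np.linalg.lstsq(np.c_[d1,-d2],o2-o1,rcond=None)[0]
    a=o1+s[0]*d1;b=o2+s[1]*d2
    return (a+b)/2,np.linalg.norm(a-b)
def proj(c,p):
    return cv2.projectPoints(np.array(p,float).reshape(-1,1,3),np.array(c['rvec'],float),np.array(c['tvec'],float),np.array(c['intrinsics'],float),None)[0].reshape(-1,2)
E
python3 - <<'E'
from h import *
import pickle
a=cap('scene','s0.png');b=cap('top','t0.png')
pickle.dump((a,b),open('c0.pkl','wb'))
for c in(a,b): print(ray(c,320,200))
print(ctrl.sense())
E
```

```text
pics
(array([1172.32925548, -344.01118692,  955.91673264]), array([-0.55446049,  0.24961009, -0.79389443]))
(array([ 446.12738654,  -91.67181973, 1587.50556669]), array([ 0.08496149, -0.00936469, -0.99634023]))
{'time_s': 0.1, 'joints': array([ 9.97584906e-01,  3.13407452e-01,  1.49836663e+00,  2.25279532e-05,
        1.33097602e+00, -2.23380323e-01]), 'dq': array([-1.39909174e-03, -1.27724590e-03,  1.10877148e-03,  1.46799356e-03,
        8.60215815e-04, -6.16946883e-05]), 'tau': array([ 3.09485360e-03, -4.12901688e+01, -2.60141426e+01, -1.03117095e-04,
        3.06428934e-03,  7.76522825e-06]), 'eef_pos': array([179.80962968, 493.0091319 , 230.78335982]), 'ee_rot': array([-2.34541118e-04,  1.74027587e-01,  9.84740607e-01, -5.29181167e-04]), 'force': array([0.07256445, 0.35338315, 0.45130295]), 'wrist_torque': array([ 0.03221774,  0.02237457, -0.02442885]), 'grip_force': 0.0, 'grip_width': 1.0026396916996376}
```

View pics/s0.png

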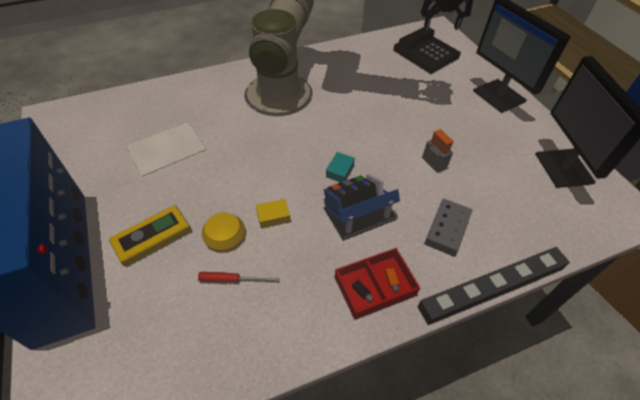

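View pics/t0.png

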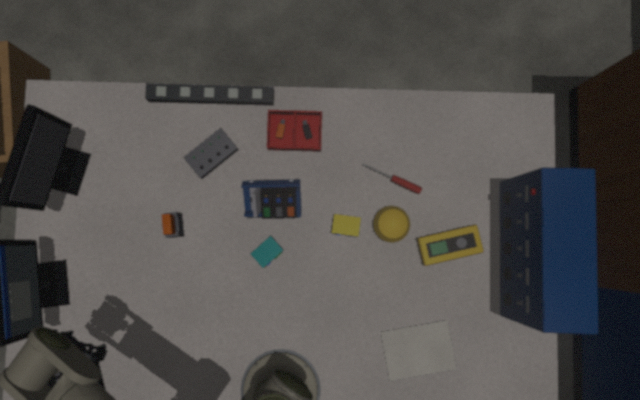

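Scene: wedge (orange handle in grey rest) at about (442,140), blue cradle at (360,205), turquoise look-alike (341,166), yellow look-alike (273,212), antenna (223,231). Top: wedge (172,224), cradle (272,199), with the end stop at its left (255,199), towards +y. The modules in the cradle run from left to right: green, grey, orange. The other orange thing is a small item in the red tray at (280,130), not in a rest, so it doesn't fit. I'll confirm in one enlarged crop.

Run:
```python
from h import *
a=cv2.imread('pics/s0.png');b=cv2.imread('pics/t0.png')
g=lambda im,x,y,w,h,k:cv2.resize(im[y:y+h,x:x+w],None,fx=k,fy=k,interpolation=cv2.INTER_CUBIC)
A=g(a,315,165,100,75,4);B=g(b,235,170,75,55,5);C=g(a,415,120,50,60,5);D=g(b,150,200,50,50,5)
o=np.zeros((600,800,3),np.uint8)
for im,x,y in((A,0,0),(B,410,0),(C,0,300),(D,410,300)):
    im=im[:600-y,:(800-x)];o[y:y+im.shape[0],x:x+im.shape[1]]=np.clip(im*1.6,0,255)
cv2.imwrite('pics/crop.png',o)
```

```text
(no output)
```

View pics/crop.png

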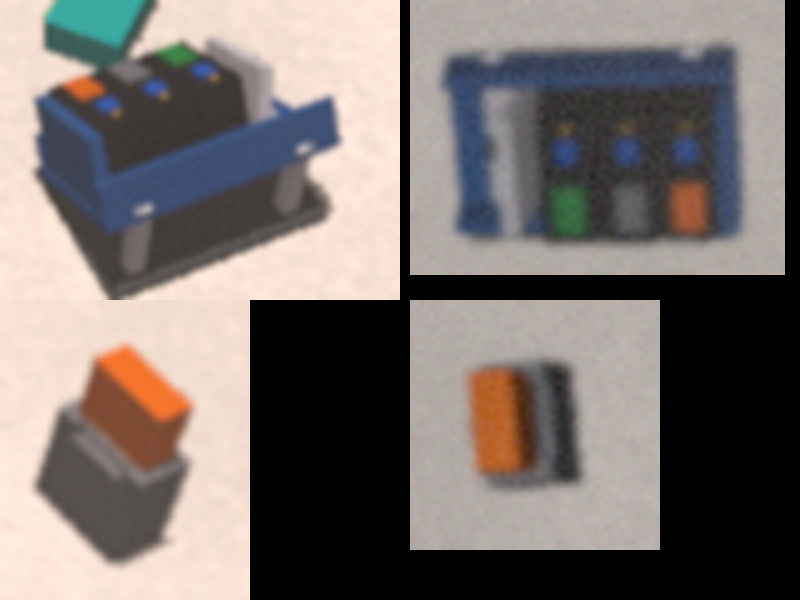

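The crop confirms the wedge, with its orange handle standing in the grey slotted rest, and the cradle with green, grey and orange sockets. The end stop is on the green (+y) side. The turquoise and yellow blocks lie outside the cradle and are left alone. Next I'll measure.

```bash
cat > m.py <<'E'
from h import *
def blob(c,box,lo,hi,minV=0):
    x0,y0,x1,y1=box; im=np.ascontiguousarray(c['image'][y0:y1,x0:x1]); k=6
    im=cv2.resize(im,None,fx=k,fy=k,interpolation=cv2.INTER_CUBIC)
    hsv=cv2.cvtColor(im,cv2.COLOR_RGB2HSV); m=cv2.inRange(hsv,np.array(lo),np.array(hi))
    n,l,s,ce=cv2.connectedComponentsWithStats(m); out=[]
    for i in range(1,n):
        if s[i,4]>60*3:
            cnt=cv2.findContours((l==i).astype(np.uint8),0,2)[0][0]
            out.append((s[i,4]/k/k,(ce[i]+.5)/k-.5+[x0,y0],(cv2.boxPoints(cv2.minAreaRect(cnt))+.5)/k-.5+[x0,y0]))
    return sorted(out,key=lambda r:-r[0])
E
python3 - <<'E'
from m import *
import pickle
np.set_printoptions(precision=1,suppress=True)
a,b=pickle.load(open('c0.pkl','rb'))
S=(315,165,415,240);T=(240,175,310,225)
print(a['intrinsics'][0],b['intrinsics'][0])
for nm,lo,hi in(('green',(45,100,30),(75,255,255)),('orange',(3,130,60),(18,255,255)),):
    ra=blob(a,S,lo,hi);rb=blob(b,T,lo,hi)
    print(nm,[(r[0],r[1]) for r in ra[:2]],[(r[0],r[1]) for r in rb[:2]],tri(a,ra[0][1],b,rb[0][1]))
lo,hi=(108,120,90),(125,255,255)
for c,bx in((a,S),(b,T)): print('blue',[(r[0],r[1]) for r in blob(c,bx,lo,hi)[:8]])
for v in (60,120,150,170):
  for c,bx in((a,(420,120,465,180)),(b,(155,205,190,245))):
    r=blob(c,bx,(3,130,v),(18,255,255))
    if r: print('handle',v,r[0][0],r[0][1],r[0][2].ravel())
h=[onz(b,*p,114) for p in blob(b,(155,205,190,245),(3,130,150),(18,255,255))[0][2]] if blob(b,(155,205,190,245),(3,130,150),(18,255,255)) else 0
print(h)
E
```

```text
[418.4   0.  312.2] [505.5   0.  314.2]
green [(np.float64(22.527777777777775), array([359.1, 178.5]))] [(np.float64(42.888888888888886), array([266.4, 211.9]))] (array([535.3,  54.6,  87.4]), np.float64(3.9666595570840477))
orange [(np.float64(43.333333333333336), array([335.7, 186.8]))] [(np.float64(59.97222222222222), array([290.4, 211.1]))] (array([539.5, -16.8,  88. ]), np.float64(3.7378104826003375))
blue [(np.float64(7.611111111111111), array([341.5, 190.6])), (np.float64(7.055555555555556), array([353.2, 186.3])), (np.float64(6.722222222222222), array([365.4, 182. ]))]
blue []
handle 60 303.19444444444446 [441.6 140.7] [427.6 138.5 438.2 127.  455.4 142.9 444.8 154.4]
handle 60 183.0 [167.1 223.9] [161.5 214.1 171.1 213.4 172.7 233.6 163.1 234.4]
handle 120 116.6388888888889 [443.3 136.2] [433.7 131.9 438.2 127.  453.  140.6 448.4 145.5]
handle 150 90.0 [443.4 135.6] [434.7 131.3 438.5 127.2 452.1 139.8 448.4 143.9]
0
```

Run:
```python
from m import *
import pickle
np.set_printoptions(precision=1,suppress=True,linewidth=200)
a,b=pickle.load(open('c0.pkl','rb'))
for r0 in (184,190,196,202,208): print(r0,*[tuple(int(q) for q in b['image'][r0:r0+4,x].mean(0)) for x in range(241,270)])
r=blob(b,(155,205,190,245),(3,130,90),(18,255,255))
for v in (80,95,105):
  r=blob(b,(155,205,190,245),(3,130,v),(18,255,255))
  if r:
    w=np.array([onz(b,*p,114) for p in r[0][2]]); print(v,r[0][0],w[:,:2].ravel(),w.mean(0),onz(b,*r[0][1],114))
ra=blob(a,(420,120,465,180),(3,130,130),(18,255,255))[0]
w=np.array([onz(a,*p,114) for p in ra[2]]);print('scene',w[:,:2].ravel(),w.mean(0))
im=b['image'][172:224,238:308]; 
o=cv2.resize(im,None,fx=11,fy=11,interpolation=cv2.INTER_CUBIC); cv2.imwrite('pics/tray.png',np.clip(o[:,:,::-1]*1.8,0,255))
```

```text
184 (79, 80, 84) (55, 60, 71) (40, 48, 64) (35, 45, 63) (34, 43, 63) (35, 45, 63) (35, 44, 62) (36, 45, 62) (38, 46, 63) (43, 50, 66) (46, 52, 68) (42, 50, 67) (43, 50, 67) (46, 52, 68) (41, 48, 65) (41, 48, 64) (40, 47, 64) (41, 49, 65) (41, 49, 64) (37, 45, 62) (38, 45, 62) (32, 41, 58) (34, 43, 59) (36, 44, 61) (35, 44, 60) (35, 43, 59) (37, 43, 60) (36, 43, 59) (37, 43, 59)
190 (107, 104, 101) (94, 92, 94) (69, 72, 82) (45, 54, 72) (37, 48, 69) (35, 46, 67) (34, 48, 68) (42, 51, 70) (61, 65, 77) (78, 78, 85) (91, 89, 93) (91, 87, 91) (86, 84, 86) (79, 77, 78) (71, 70, 71) (67, 65, 67) (64, 62, 64) (61, 59, 61) (57, 55, 55) (46, 44, 44) (39, 37, 39) (33, 32, 32) (34, 33, 31) (33, 31, 31) (33, 33, 33) (33, 32, 33) (33, 32, 30) (34, 33, 31) (33, 31, 32)
196 (112, 108, 105) (107, 103, 102) (89, 88, 91) (62, 65, 78) (40, 51, 70) (36, 48, 70) (36, 48, 70) (36, 48, 69) (42, 52, 68) (54, 57, 68) (71, 70, 74) (84, 83, 85) (91, 89, 91) (87, 86, 87) (79, 76, 78) (66, 64, 65) (63, 60, 62) (59, 59, 60) (55, 53, 55) (46, 44, 44) (37, 35, 37) (33, 33, 35) (34, 34, 41) (37, 39, 52) (41, 44, 57) 
[... 659 characters left out ...]
 (67, 66, 68) (62, 62, 63) (59, 59, 59) (51, 52, 53) (40, 39, 40) (34, 39, 34) (35, 49, 36) (34, 60, 40) (35, 64, 41) (37, 67, 44) (37, 66, 42) (35, 63, 41) (34, 56, 39)
80 165.38888888888889 [518.4 356.2 521.4 331.4 462.6 323.  459.6 347.7] [490.5 339.6 114. ] [490.5 339.5 114. ]
95 151.22222222222223 [518.3 356.3 521.2 333.2 463.6 324.7 460.8 347.8] [491.  340.5 114. ] [490.7 340.4 114. ]
105 136.58333333333334 [517.9 356.2 520.5 334.3 464.9 326.3 462.3 348.1] [491.4 341.2 114. ] [491.1 341.3 114. ]
scene [472.6 325.1 460.1 347.6 524.  356.3 535.6 334.4] [498.1 340.9 114. ][ WARN:0@0.264] global loadsave.cpp:1063 imwrite_ Unsupported depth image for selected encoder is fallbacked to CV_8U.
```

View pics/tray.png

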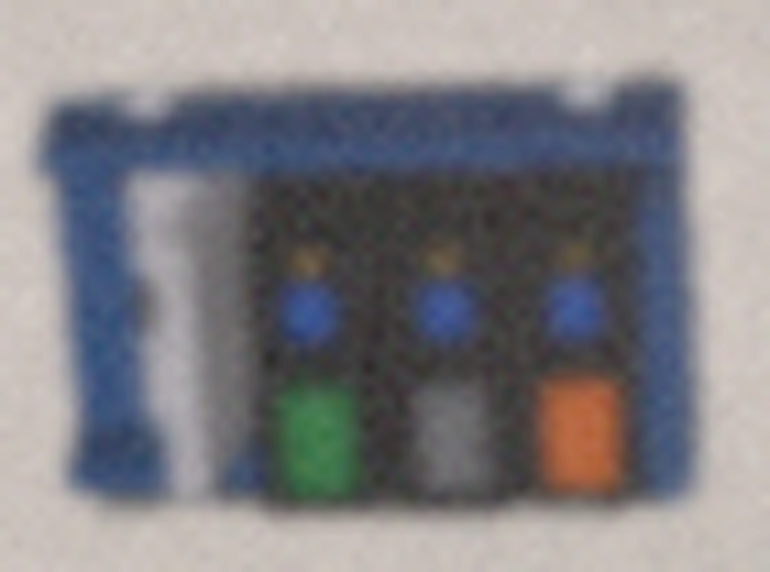

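The tray view shows the stop's bright top band at columns ~250.5–255.5, its face from 255.5 to 260.3, and module3's +y edge at ~260.3. I'll put these edges on the plane of the module tops.

Run:
```python
from m import *
import pickle
np.set_printoptions(precision=2,suppress=True,linewidth=200)
a,b=pickle.load(open('c0.pkl','rb'))
for p,q in (((365.4,182.),(265.5,200.1)),((353.2,186.3),(277.8,200)),((341.5,190.6),(289.9,199.7))): print('conn',*tri(a,p,b,q))
P0=np.array([537.5,20,87.6]); g=cv2.GaussianBlur(b['image'].mean(2).astype(np.float32),(1,5),1)
for psi in (3.4,5.5):
  ps=np.radians(psi); Rz=np.array([[np.cos(ps),-np.sin(ps),0],[np.sin(ps),np.cos(ps),0],[0,0,1]])
  Ry=np.array([[np.cos(np.pi/6),0,-.5],[0,1,0],[.5,0,np.cos(np.pi/6)]]); R=Rz@Ry
  def pl(u,v):
    o,d=ray(b,u,v); n=R[:,2]; return R.T@(o+d*(n@(P0-o))/(n@d)-P0)
  print(psi,'green',pl(266.4,211.9),'orange',pl(290.4,211.1),'P0 tray y dirn',R[:,1])
  cm=[];cs=[];co=[]
  for r in range(192,211,2):
    def cross(x0,x1,t):
      for x in range(x0,x1):
        if (g[r,x]-t)*(g[r,x+1]-t)<=0: return x+(t-g[r,x])/(g[r,x+1]-g[r,x])
    x=cross(257,264,46); y=cross(253,258,74); 
    cm.append(pl(x,r)[:2]);cs.append(pl(y,r)[:2])
  cm,cs=np.array(cm),np.array(cs)
  for n,e in(('mod',cm),('stop',cs)):
    f=np.polyfit(e[:,0],e[:,1],1); print(n,'slope deg',np.degrees(f[0]),'y at x=0,40',f[1],f[1]+40*f[0],'resid',(e[:,1]-np.polyval(f,e[:,0])).std())
```

```text
conn [568.4   55.56 108.92] 2.660587557499404
conn [569.64  19.52 108.34] 2.629551011102853
conn [571.61 -15.51 108.42] 3.647824761731997
3.4 green [-1.21 32.79 -0.  ] orange [ -1.24 -38.6    0.  ] P0 tray y dirn [-0.06  1.    0.  ]
mod slope deg -1.487601170829234 y at x=0,40 49.2756074628871 48.23706592738739 resid 0.390534840295467
stop slope deg 0.826432624804682 y at x=0,40 61.579394257857516 62.15635307180714 resid 0.2684363830511656
5.5 green [ 0.13 32.74 -0.  ] orange [ -2.81 -38.5   -0.  ] P0 tray y dirn [-0.1  1.   0. ]
mod slope deg -3.3045234364163876 y at x=0,40 49.256171604391994 46.949179037400654 resid 0.3901313189874773
stop slope deg -0.9917736102570159 y at x=0,40 61.44419496039974 60.7518063630647 resid 0.2676250957508938
```

```bash
cat > plan.py <<'E'
from m import *
from scipy.spatial.transform import Rotation as Ro
np.set_printoptions(precision=2,suppress=True,linewidth=200)
def pose():
    s=ctrl.sense();q=s['ee_rot']; return np.array(s['eef_pos']),Ro.from_quat([q[1],q[2],q[3],q[0]]).as_matrix(),s
def tool(psi,tilt=0):   # tool y along yaw 90+psi, tool x towards robot, tilt about tray y
    p,t=np.radians([psi,tilt]); Rz=Ro.from_euler('z',p).as_matrix()
    X=Rz@[np.cos(t),0,np.sin(t)]; Z=Rz@[-np.sin(t),0,np.cos(t)]; Y=Rz@[0,1,0]
    return np.c_[-X,Y,-Z]
def plan(pt,Rt,N):
    p,R,s=pose(); w=Ro.from_matrix(R.T@Rt).as_rotvec()/N
    A=sum(R@Ro.from_rotvec(w*k).as_matrix() for k in range(N))
    d=np.linalg.solve(A,np.array(pt)-p)
    print('row x%d:'%N,d,np.degrees(w)/6,'|d|',np.linalg.norm(d),'| at',p,'F',np.array(s['force']),'t',s['time_s'])
E
python3 -c "
from plan import *
plan([492,340,160],tool(8),10)"
```

```text
row x10: [-33.26 -11.25   7.08] [-0.   -0.   -0.47] |d| 35.81968877685396 | at [179.81 493.01 230.78] F [0.07 0.35 0.45] t 0.1
```

```bash
python3 -m inch '-33.3 -11.2 7 0 0 -0.47;-33.3 -11.2 7 0 0 -0.47;-33.3 -11.2 7 0 0 -0.47;-33.3 -11.2 7 0 0 -0.47;-33.3 -11.2 7 0 0 -0.47;-33.3 -11.2 7 0 0 -0.47;-33.3 -11.2 7 0 0 -0.47;-33.3 -11.2 7 0 0 -0.47;-33.3 -11.2 7 0 0 -0.47;-33.3 -11.2 7 0 0 -0.47' 0.7
python3 - <<'E'
from plan import *
import pickle
a=cap('scene');b=cap('top');pickle.dump((a,b),open('c1.pkl','wb'))
g=lambda im,x,y,w,h,k:cv2.resize(im[y:y+h,x:x+w],None,fx=k,fy=k,interpolation=cv2.INTER_CUBIC)
o=np.hstack([g(a['image'],400,70,80,120,5),g(b['image'],130,180,80,120,5)])
cv2.imwrite('pics/g.png',np.clip(o[:,:,::-1].astype(int)*2,0,255).astype(np.uint8))
plan([492,340,84],tool(8),10)
E
```

```text
time_s: 0.93
eef_pos: [494.2, 339.9, 160.6]
ee_rot: [-0.0, -0.072, 0.997, -0.0]
force: [0.2, 0.8, 0.3]
grip_width: 0.696
grip_force: 0.0
row x10: [0.37 0.19 7.5 ] [-0. -0.  0.] |d| 7.511143907795832 | at [496.   338.74 158.99] F [-0.74  0.42  0.35] t 1.0333
```

View pics/g.png

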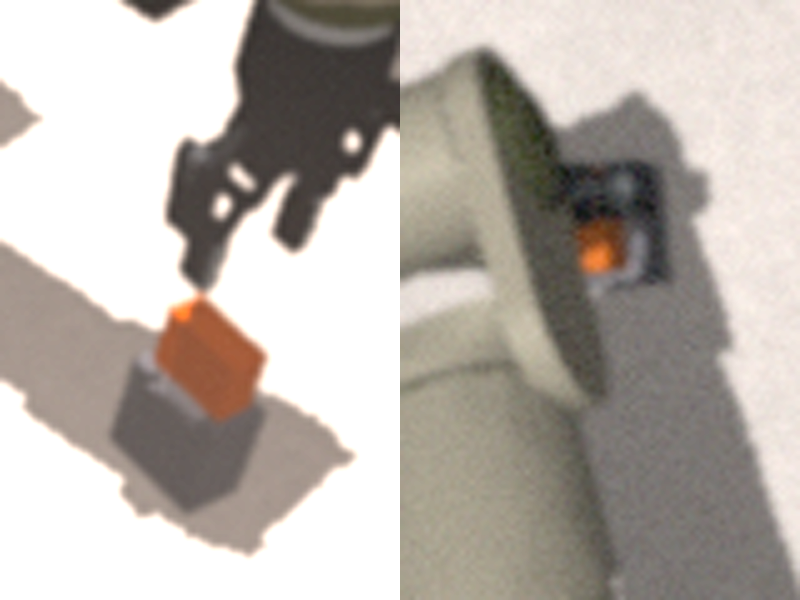

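Scene crop: the fingers straddle the handle line, with tips at about (440,127) and (458,119) and the handle below at (442,140). Descending and gripping.

```bash
python3 -m inch '0.5 0 10 0 0 0;0.5 0 10 0 0 0;0.5 0 10 0 0 0;0.5 0 10 0 0 0;0.5 0 10 0 0 0;0.5 0 10 0 0 0;0.5 0 10 0 0 0;0.5 0 6 0 0 0;0 0 3 0 0 0;0 0 0 0 0 0' 0.7; python3 -m inch '0 0 0 0 0 0;0 0 0 0 0 0;0 0 0 0 0 0;0 0 0 0 0 0;0 0 0 0 0 0;0 0 0 0 0 0;0 0 0 0 0 0;0 0 0 0 0 0;0 0 0 0 0 0;0 0 0 0 0 0' 0 80
```

```text
time_s: 1.87
eef_pos: [488.5, 340.4, 81.6]
ee_rot: [-0.0, -0.071, 0.997, -0.0]
force: [0.3, -0.3, -0.2]
grip_width: 0.695
grip_force: 0.0
time_s: 2.7
eef_pos: [489.2, 340.7, 83.0]
ee_rot: [0.001, -0.071, 0.997, 0.0]
force: [-0.3, 0.5, 6.4]
grip_width: 0.289
grip_force: 79.0
```

Gripped at the handle's width. Lifting straight up, then looking at the blade.

```bash
python3 -m inch '0 0 -8 0 0 0;0 0 -12 0 0 0;0 0 -12 0 0 0;0 0 -12 0 0 0;0 0 -12 0 0 0;0 0 -12 0 0 0;0 0 -12 0 0 0;0 0 -15 0 0 0;0 0 -20 0 0 0;0 0 -20 0 0 0'
python3 - <<'E'
from plan import *
import pickle
a=cap('scene');pickle.dump(a,open('c2.pkl','wb'))
p,R,s=pose();print(p,s['force'],s['grip_width'],proj(a,p))
g=lambda im,x,y,w,h,k:cv2.resize(im[y:y+h,x:x+w],None,fx=k,fy=k,interpolation=cv2.INTER_CUBIC)
o=g(a['image'],400,40,100,130,4.5)
cv2.imwrite('pics/l.png',np.clip(o[:,:,::-1].astype(int)*1.5,0,255).astype(np.uint8))
E
```

```text
time_s: 3.53
eef_pos: [488.4, 340.3, 218.7]
ee_rot: [-0.0, -0.071, 0.997, -0.0]
force: [0.5, -0.0, -1.4]
grip_width: 0.291
grip_force: 78.5
[489.76 340.98 223.31] [0.66 1.17 2.44] 0.2952058785871349 [[452.17 104.33]]
```

View pics/l.png

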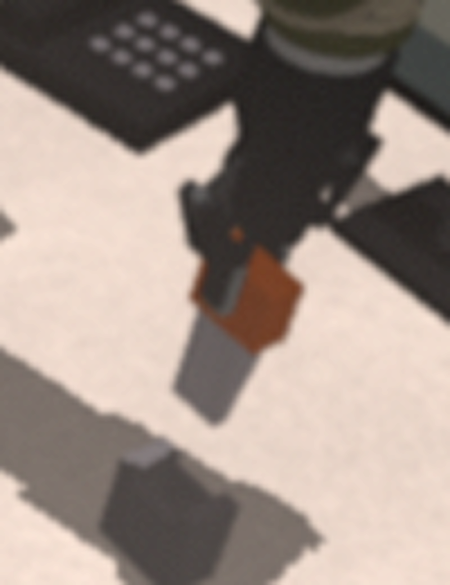

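Run:
```python
from plan import *
import pickle
a=pickle.load(open('c2.pkl','rb'));p,R,s=pose()
c=p-R[:,2]*9
X,Y,Z=-R[:,0],R[:,1],-R[:,2]
for sg in(1,-1):
    x,y=X*sg,Y*sg
    for n,z,ys in(('top',-22,(-12.5,12)),('tip',-88,(-12.5,-2))):
        print(sg,n,[(px*20*sg,round(py*sg,1),proj(a,c+x*px*20+y*py+Z*z)[0]) for px in(1,-1) for py in ys])
g=a['image'].mean(2)
```

```text
1 top [(20, -12.5, array([452.34, 113.9 ])), (20, 12, array([459.27, 110.93])), (-20, -12.5, array([442.44, 105.42])), (-20, 12, array([449.31, 102.56]))]
1 tip [(20, -12.5, array([445.99, 132.11])), (20, -2, array([448.85, 130.84])), (-20, -12.5, array([436.63, 123.67])), (-20, -2, array([439.47, 122.45]))]
-1 top [(-20, 12.5, array([449.45, 102.5 ])), (-20, -12, array([442.58, 105.36])), (20, 12.5, array([459.41, 110.87])), (20, -12, array([452.48, 113.84]))]
-1 tip [(-20, 12.5, array([443.37, 120.76])), (-20, 2, array([440.55, 121.98])), (20, 12.5, array([452.79, 129.09])), (20, 2, array([449.94, 130.35]))]
```

Projecting both orientations: the right blade edge's measured slope (-0.53) matches "sloping face to +y" (-0.525, against -0.36 for the other). The flat face therefore already points to the modules, so no half turn is needed. Next I move above the gap with a 30° tilt.

```bash
cat >> plan.py <<'E'
P0=np.array([537.5,20,87.6]); PSI=3.0
def TR(psi=PSI):
    T=tool(psi,30); return np.c_[-T[:,0],T[:,1],-T[:,2]]
def loc():
    p,R,s=pose(); return TR().T@(p-P0)
E
python3 -c "
from plan import *
print(P0+TR()@[20,62.9,124])
plan(P0+TR()@[20,62.9,124],tool(PSI,30),10)"
```

```text
[489.59  80.48 204.99]
row x10: [  3.08 -25.91   1.23] [ 0.02 -0.49  0.08] |d| 26.120141940848303 | at [489.76 340.98 223.31] F [0.66 1.17 2.44] t 3.5833
```

```bash
python3 -m inch '3 -26 0 0.02 -0.49 0.08;3 -26 0 0.02 -0.49 0.08;3 -26 1 0.02 -0.49 0.08;3 -26 1 0.02 -0.49 0.08;3 -26 1 0.02 -0.49 0.08;3 -26 1.5 0.02 -0.49 0.08;3 -26 2 0.02 -0.49 0.08;3 -26 2 0.02 -0.49 0.08;3 -26 2 0.02 -0.49 0.08;3 -26 2 0.02 -0.49 0.08'
python3 - <<'E'
from plan import *
import pickle
a=cap('scene');b=cap('top');pickle.dump((a,b),open('c3.pkl','wb'))
p,R,s=pose();print(loc(),s['force']);plan(P0+TR()@[20,62.9,104],tool(PSI,30),4)
g=lambda im,x,y,w,h,k:cv2.resize(im[y:y+h,x:x+w],None,fx=k,fy=k,interpolation=cv2.INTER_CUBIC)
o=np.hstack([g(a['image'],320,120,90,120,5),g(b['image'],235,150,70,120,5)])
cv2.imwrite('pics/p.png',np.clip(o[:,:,::-1].astype(int)*1.7,0,255).astype(np.uint8))
E
```

```text
time_s: 4.42
eef_pos: [490.3, 78.0, 199.8]
ee_rot: [0.255, -0.027, 0.966, 0.007]
force: [1.1, -0.2, -1.4]
grip_width: 0.293
grip_force: 78.8
[ 16.58  59.11 118.62] [ 0.09  0.   -1.41]
row x4: [-0.88  0.95  3.65] [ 0.   -0.03  0.  ] |d| 3.8725837967463925 | at [489.52  76.67 198.62] F [ 0.09  0.   -1.41] t 4.5167
```

View pics/p.png

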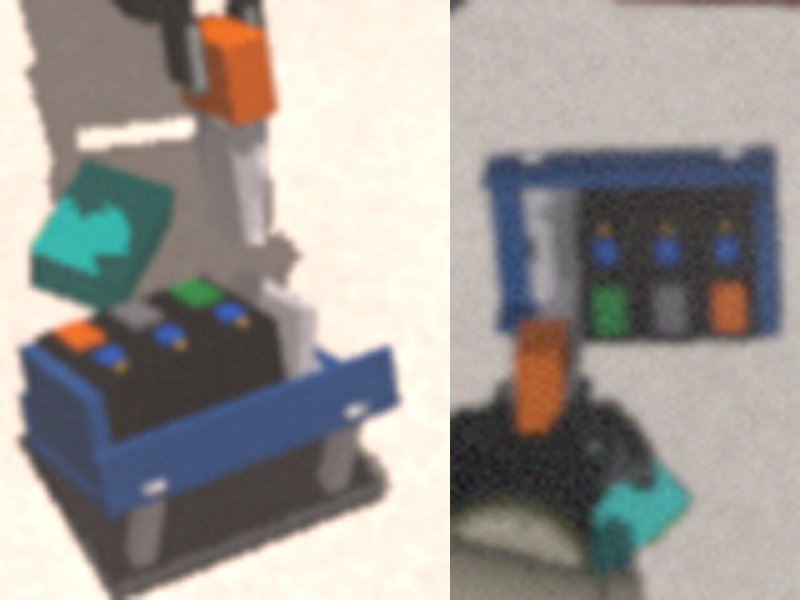

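Scene: the blade hangs over the gap with its sloping face to the stop; tip corners at about (362,165) and (373,168). Top: handle at columns 248–258. I'll compare the robot's prediction with the camera to remove the bias.

Run:
```python
from plan import *
import pickle
a,b=pickle.load(open('c3.pkl','rb'))
p,R,s=pose();c=p-R[:,2]*9; X,Y,Z=-R[:,0],R[:,1],-R[:,2]
for z in(22,-22): print('handle',z,[proj(b,c+X*(4+sx*30)+Y*sy*13+Z*z)[0] for sx in(1,-1) for sy in(-1,1)])
im=b['image'].astype(int)
for r in (216,220,224,228,232): print(r,[int(v) for v in (im[r,244:264,0]-im[r,244:264,2])])
for r in (142,148,154,160,164,166,168,170): print(r,[int(v) for v in a['image'][r,354:380].mean(1)])
for n,z,ys in(('top',-22,(-12.5,12)),('tip',-88,(-12.5,-2))):
    print(n,[(sx*20,py,proj(a,c+X*(4+sx*20)+Y*py+Z*z)[0]) for sx in(1,-1) for py in ys])
```

```text
handle 22 [array([256.12, 219.42]), array([246.36, 219.69]), array([257.7 , 239.19]), array([248.12, 239.45])]
handle -22 [array([257.57, 212.21]), array([248.08, 212.47]), array([259.08, 231.54]), array([249.76, 231.8 ])]
216 [-6, -12, -13, -7, 11, 36, 47, 52, 46, 50, 52, 53, 46, 36, 19, 2, 0, -2, -2, -3]
220 [8, 8, 12, 18, 37, 54, 64, 58, 65, 63, 63, 59, 52, 40, 20, 8, 3, 4, 6, 9]
224 [8, 8, 10, 26, 54, 75, 76, 77, 73, 74, 74, 79, 65, 44, 18, 5, 3, 5, 7, 7]
228 [4, 0, 5, 19, 45, 64, 78, 76, 74, 76, 78, 70, 64, 41, 15, 4, -1, 2, 5, 5]
232 [-3, 2, 5, 16, 44, 68, 74, 80, 77, 77, 69, 65, 43, 26, 10, -2, 0, 0, -1, 2]
142 [78, 81, 82, 80, 72, 61, 55, 55, 55, 54, 52, 50, 56, 64, 67, 66, 67, 66, 69, 77, 98, 125, 146, 150, 150, 151]
148 [89, 88, 88, 83, 74, 69, 67, 69, 70, 70, 70, 71, 73, 72, 73, 73, 79, 84, 92, 115, 142, 147, 148, 149, 148, 148]
154 [75, 75, 75, 75, 75, 74, 71, 70, 71, 71, 70, 70, 78, 92, 100, 101, 102, 104, 109, 119, 142, 149, 148, 147, 147, 147]
160 [58, 70, 73, 73, 73, 74, 75, 73, 71, 71, 71, 71, 70, 79, 93, 101, 106, 106, 97, 86, 107, 140, 148, 148, 149, 149]
164 [65, 72, 75, 76, 75, 75, 74, 72, 72, 71, 71, 71, 71, 74, 86, 100, 106, 111, 104, 89, 110, 141, 148, 148, 148, 147]
166 [72, 74, 73, 74, 74, 73, 74, 75, 74, 74, 72, 72, 71, 72, 82, 99, 110, 117, 109, 100, 114, 115, 117, 137, 146, 149]
168 [74, 73, 73, 73, 74, 73, 74, 75, 75, 73, 73, 74, 72, 72, 78, 90, 103, 111, 106, 84, 74, 75, 78, 89, 111, 139]
170 [73, 72, 73, 73, 74, 73, 73, 73, 74, 74, 73, 75, 73, 73, 73, 73, 73, 74, 74, 75, 76, 75, 75, 74, 81, 104]
top [(20, -12.5, array([363.53, 143.84])), (20, 12, array([371.92, 141.05])), (-20, -12.5, array([356.29, 140.55])), (-20, 12, array([364.45, 137.86]))]
tip [(20, -12.5, array([367.2 , 167.62])), (20, -2, array([370.71, 166.39])), (-20, -12.5, array([360.02, 163.67])), (-20, -2, array([363.44, 162.49]))]
```

```bash
python3 -m inch '0 1.2 6 0 -0.03 0;0 1.2 6 0 -0.03 0;0 1.2 6 0 -0.03 0;0 1 4 0 -0.03 0;0 0 2 0 0 0;0 0 0 0 0 0;0 0 0 0 0 0;0 0 0 0 0 0;0 0 0 0 0 0;0 0 0 0 0 0'
python3 - <<'E'
from plan import *
import pickle
a=cap('scene');b=cap('top');pickle.dump((a,b),open('c4.pkl','wb'))
p,R,s=pose();print(loc(),s['force']);plan(P0+TR()@[17,64.3,90],tool(PSI,30),4)
g=lambda im,x,y,w,h,k:cv2.resize(im[y:y+h,x:x+w],None,fx=k,fy=k,interpolation=cv2.INTER_CUBIC)
o=g(a['image'],345,145,65,55,12)[:600]
cv2.imwrite('pics/q.png',np.clip(o[:,:,::-1].astype(int)*1.7,0,255).astype(np.uint8))
E
```

```text
time_s: 5.35
eef_pos: [502.5, 84.5, 178.9]
ee_rot: [0.26, -0.027, 0.965, 0.008]
force: [0.2, -0.9, -2.2]
grip_width: 0.289
grip_force: 79.0
[18.23 66.19 94.81] [ 0.58  0.03 -2.  ]
row x4: [ 0.31 -0.47  1.2 ] [0.01 0.01 0.01] |d| 1.3280931171640484 | at [502.46  84.44 178.82] F [ 0.58  0.03 -2.  ] t 5.45
```

View pics/q.png

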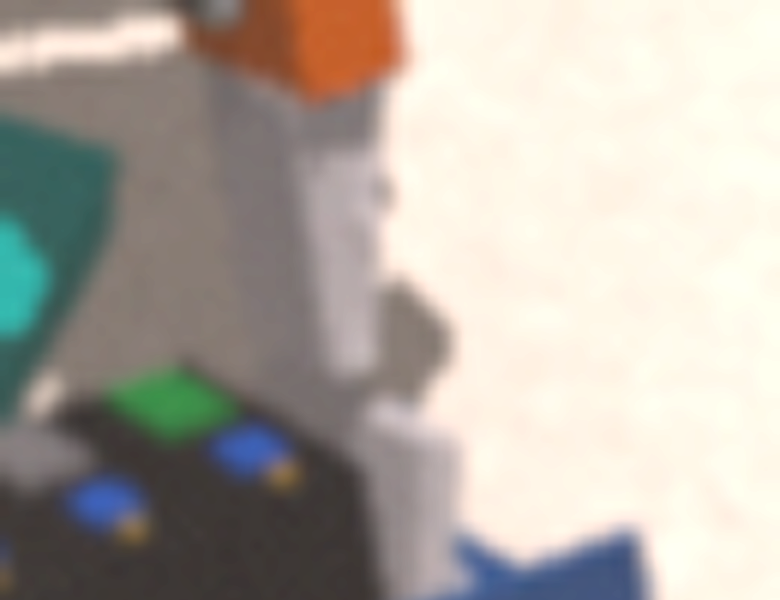

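Crop of scene: the tip end face is at (330–378, 375), module3's +y top edge runs (185,365) to (360,465), and the stop's near top corner is at (452,445). The tip is about 13 mm above the tops and 3–5 mm beyond module3's edge, so I shift about -2 mm in y and lower it gently.

```bash
python3 -m inch '0 -0.6 2.5 0 0 0;0 -0.6 2.5 0 0 0;0 -0.6 2.5 0 0 0;0 -0.4 2.5 0 0 0;0 0 1.2 0 0 0;0 0 1.2 0 0 0;0 0 1.2 0 0 0;0 0 1.2 0 0 0;0 0 1.2 0 0 0;0 0 0 0 0 0'
python3 - <<'E'
from plan import *
p,R,s=pose();print(loc(),'Ftray',TR().T@s['force'],s['grip_width'])
E
```

```text
time_s: 6.28
eef_pos: [510.7, 82.6, 164.8]
ee_rot: [0.26, -0.027, 0.965, 0.008]
force: [-0.9, -1.1, -2.1]
grip_width: 0.292
grip_force: 79.2
[18.28 63.96 78.57] Ftray [-1.9  -1.1  -1.31] 0.2918542399325094
```

```bash
python3 -m inch '0 0 1 0 0 0;0 0 1 0 0 0;0 0 1 0 0 0;0 0 1 0 0 0;0 0 1 0 0 0;0 0 1 0 0 0;0 0 0 0 0 0;0 0 0 0 0 0;0 0 0 0 0 0;0 0 0 0 0 0'
python3 - <<'E'
from plan import *
p,R,s=pose();print(loc(),'Ftray',TR().T@s['force'],s['grip_width'])
E
```

```text
time_s: 7.12
eef_pos: [514.3, 82.1, 160.2]
ee_rot: [0.261, -0.027, 0.965, 0.007]
force: [-0.8, -8.7, 0.8]
grip_width: 0.294
grip_force: 79.7
[19.02 63.24 72.83] Ftray [-0.69 -8.69  1.37] 0.29383438778915605
```

The -y force of about 9 N means the sloping face touches the stop, so the tip is inside the gap. From here I follow the 12° face down.

```bash
python3 -m inch '0 -0.7 0 0 0 0;0 -0.7 0.5 0 0 0;0 -0.25 1.2 0 0 0;0 -0.25 1.2 0 0 0;0 -0.25 1.2 0 0 0;0 -0.25 1.2 0 0 0;0 -0.25 1.2 0 0 0;0 -0.25 1.2 0 0 0;0 0 0 0 0 0;0 0 0 0 0 0'
python3 - <<'E'
from plan import *
p,R,s=pose();print(loc(),'Ftray',TR().T@s['force'],s['grip_width'])
E
```

```text
time_s: 7.95
eef_pos: [517.7, 80.2, 152.8]
ee_rot: [0.26, -0.027, 0.965, 0.008]
force: [1.3, -4.1, -2.8]
grip_width: 0.291
grip_force: 78.9
[18.17 61.15 64.79] Ftray [-0.49 -4.19 -2.97] 0.2907982862669494
```

```bash
python3 -m inch '0 -0.3 1.2 0 0 0;0 -0.25 1.2 0 0 0;0 -0.25 1.2 0 0 0;0 -0.25 1.2 0 0 0;0 -0.25 1.2 0 0 0;0 -0.25 1.2 0 0 0;0 -0.25 1.2 0 0 0;0 -0.25 1.2 0 0 0;0 0 0 0 0 0;0 0 0 0 0 0'
python3 - <<'E'
from plan import *
p,R,s=pose();print(loc(),'Ftray',TR().T@s['force'],s['grip_width'])
E
```

```text
time_s: 8.78
eef_pos: [522.6, 78.4, 144.5]
ee_rot: [0.26, -0.027, 0.965, 0.008]
force: [0.8, -4.5, -2.0]
grip_width: 0.293
grip_force: 79.0
[18.23 59.14 55.16] Ftray [-0.53 -4.5  -1.97] 0.292701335835967
```

```bash
python3 -m inch '0 -0.25 1 0 0 0;0 -0.25 1 0 0 0;0 -0.25 1 0 0 0;0 -0.25 1 0 0 0;0 -0.25 1 0 0 0;0 -0.25 1 0 0 0;0 -0.2 1 0 0 0;0 -0.2 1 0 0 0;0 0 0 0 0 0;0 0 0 0 0 0'
python3 - <<'E'
from plan import *
p,R,s=pose();print(loc(),'Ftray',TR().T@s['force'],s['grip_width'])
E
```

```text
time_s: 9.62
eef_pos: [526.4, 77.2, 138.5]
ee_rot: [0.26, -0.028, 0.965, 0.008]
force: [-14.2, -2.7, 16.6]
grip_width: 0.293
grip_force: 82.2
[18.45 57.65 48.13] Ftray [-4.07 -1.91 21.53] 0.2930340747108385
```

Contact built up to about 22 N along the tray's z with almost no side force: the wedge is tight. I'll nudge to about 28 N, hold, then release.

```bash
python3 -m inch '0 0 0.2 0 0 0;0 0 0.1 0 0 0;0 0 0 0 0 0;0 0 0 0 0 0;0 0 0 0 0 0;0 0 0 0 0 0;0 0 0 0 0 0;0 0 0 0 0 0;0 0 0 0 0 0;0 0 0 0 0 0'
python3 - <<'E'
from plan import *
p,R,s=pose();print(loc(),'Ftray',TR().T@s['force'],s['grip_width'])
E
```

```text
time_s: 10.45
eef_pos: [526.5, 77.2, 138.5]
ee_rot: [0.26, -0.028, 0.965, 0.008]
force: [-18.8, -3.8, 21.1]
grip_width: 0.291
grip_force: 83.1
[18.51 57.66 48.12] Ftray [-5.87 -2.79 27.79] 0.2910217232371156
```

```bash
python3 -m inch '0 0 0 0 0 0;0 0 0 0 0 0;0 0 0 0 0 0;0 0 0 0 0 0;0 0 0 0 0 0;0 0 0 0 0 0;0 0 0 0 0 0;0 0 0 0 0 0;0 0 0 0 0 0;0 0 0 0 0 0' 0.6 40; python3 -m inch '0 0 -3 0 0 0;0 0 -6 0 0 0;0 0 -10 0 0 0;0 0 -12 0 0 0;0 0 -12 0 0 0;0 0 -12 0 0 0;0 0 -12 0 0 0;0 0 -12 0 0 0;0 0 -8 0 0 0;0 0 0 0 0 0'
python3 - <<'E'
from plan import *
import pickle
a=cap('scene');b=cap('top');pickle.dump((a,b),open('c5.pkl','wb'))
p,R,s=pose();print(loc(),s['force'])
g=lambda im,x,y,w,h,k:cv2.resize(im[y:y+h,x:x+w],None,fx=k,fy=k,interpolation=cv2.INTER_CUBIC)
o=np.hstack([g(a['image'],315,140,85,100,5),g(b['image'],235,170,75,100,5)])
cv2.imwrite('pics/r.png',np.clip(o[:,:,::-1].astype(int)*1.7,0,255).astype(np.uint8))
E
```

```text
time_s: 11.28
eef_pos: [526.8, 76.8, 137.5]
ee_rot: [0.26, -0.027, 0.965, 0.008]
force: [0.2, -0.3, -0.8]
grip_width: 0.6
grip_force: 0.0
time_s: 12.12
eef_pos: [483.2, 74.3, 214.5]
ee_rot: [0.261, -0.027, 0.965, 0.008]
force: [0.7, -0.5, -0.5]
grip_width: 0.603
grip_force: 0.0
[ 18.1   57.04 134.12] [ 0.11 -0.81 -0.08]
```

View pics/r.png

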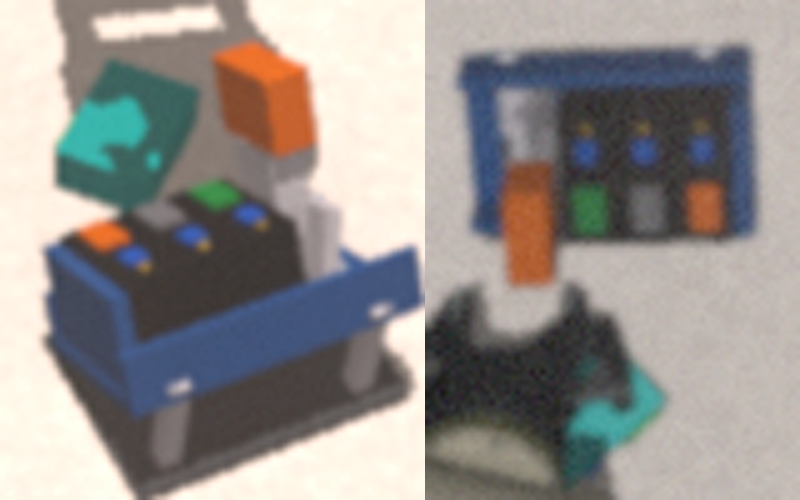

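The wedge stays, with its sloping face against the stop, and the modules look seated. I'll check that the row closed from the sockets' spacing.

Run:
```python
from plan import *
import pickle
for f in('c0.pkl','c5.pkl'):
    a,b=pickle.load(open(f,'rb'));R=TR();n=R[:,2]
    def pl(u,v):
        o,d=ray(b,u,v); return R.T@(o+d*(n@(P0-o))/(n@d)-P0)
    g=blob(b,(240,175,310,225),(45,100,30),(75,255,255))[0][1]
    o=[r[1] for r in blob(b,(283,200,310,225),(3,130,60),(18,255,255))][0]
    gs=blob(a,(315,165,415,240),(45,100,30),(75,255,255))[0][1]; os=blob(a,(315,165,350,240),(3,130,60),(18,255,255))[0][1]
    print(f,'top local',pl(*g)[:2],pl(*o)[:2],'dist',pl(*g)[1]-pl(*o)[1],'scene px',gs,os)
a,b=pickle.load(open('c5.pkl','rb'))
r=blob(a,(350,140,395,178),(3,130,110),(18,255,255))[0]; print('handle scene',r[1],r[2].ravel())
p,R,s=pose()
c=P0+TR()@[18.5+5,57.66,48.1+9+0]
X,Y,Z=TR().T
print('pred handle corners scene',[proj(a,c+X*sx*30+Y*sy*13+Z*22)[0] for sx in(1,-1) for sy in(-1,1)])
plan(P0+TR()@[23,57.7,89],tool(PSI,30),10)
```

```text
c0.pkl top local [-1.48 32.92] [ -0.81 -38.52] dist 71.43959809054377 scene px [359.07 178.46] [335.66 186.77]
c5.pkl top local [-0.25 29.35] [ -0.46 -38.91] dist 68.25194171868493 scene px [357.88 178.62] [335.58 186.82]
handle scene [370.03 157.71] [357.44 150.63 368.38 143.24 382.55 164.22 371.62 171.61]
pred handle corners scene [array([366.83, 154.87]), array([375.72, 151.84]), array([356.01, 149.71]), array([364.55, 146.86])]
row x10: [-0.48  0.06  4.51] [0. 0. 0.] |d| 4.538956737355833 | at [483.2   74.28 212.8 ] F [ 0.11 -0.81 -0.08] t 12.2167
```

Spacing went from 71.4 to 68.25 mm, so the row is closed. One confirming press on the handle's top with shut fingers, so the wedge can settle unconstrained by the grip.

```bash
python3 -m inch '-1 0 6 0 0 0;-1 0 6 0 0 0;-1 0 6 0 0 0;-1 0 6 0 0 0;-0.5 0 6 0 0 0;0 0 6 0 0 0;0 0 4 0 0 0;0 0 2 0 0 0;0 0 0 0 0 0;0 0 0 0 0 0' 0 40; python3 -m inch '0 0 0.7 0 0 0;0 0 0.7 0 0 0;0 0 0.7 0 0 0;0 0 0.7 0 0 0;0 0 0.7 0 0 0;0 0 0.5 0 0 0;0 0 0 0 0 0;0 0 0 0 0 0;0 0 0 0 0 0;0 0 0 0 0 0'
python3 - <<'E'
from plan import *
p,R,s=pose();print(loc(),'Ftray',TR().T@s['force'],s['grip_width'])
E
```

```text
time_s: 13.05
eef_pos: [508.2, 75.8, 178.7]
ee_rot: [0.26, -0.027, 0.965, 0.008]
force: [0.5, -0.3, -0.4]
grip_width: 0.003
grip_force: 0.0
time_s: 13.88
eef_pos: [510.1, 75.9, 175.2]
ee_rot: [0.26, -0.027, 0.965, 0.008]
force: [-1.2, -0.2, 0.4]
grip_width: -0.003
grip_force: 0.0
[22.68 57.23 88.08] Ftray [-0.86 -0.14  1.  ] -0.002540859653727414
```

```bash
python3 -m inch '0 0 1 0 0 0;0 0 1 0 0 0;0 0 1 0 0 0;0 0 0.8 0 0 0;0 0 0 0 0 0;0 0 0 0 0 0;0 0 0 0 0 0;0 0 0 0 0 0;0 0 0 0 0 0;0 0 0 0 0 0'; for i in 1; do python3 -c "
from plan import *
p,R,s=pose();print(loc(),'Ftray',TR().T@s['force'])"; done
```

```text
time_s: 14.72
eef_pos: [512.1, 76.0, 172.0]
ee_rot: [0.26, -0.027, 0.965, 0.008]
force: [-0.6, -0.5, -0.3]
grip_width: 0.003
grip_force: 0.0
[22.72 57.22 84.3 ] Ftray [-0.69 -0.46  0.03]
```

```bash
python3 -m inch '0 0 0.4 0 0 0;0 0 0.3 0 0 0;0 0 0.3 0 0 0;0 0 0 0 0 0;0 0 0 0 0 0;0 0 0 0 0 0;0 0 0 0 0 0;0 0 0 0 0 0;0 0 0 0 0 0;0 0 0 0 0 0'; python3 -c "
from plan import *
p,R,s=pose();print(loc(),'Ftray',TR().T@s['force'])"
```

```text
time_s: 15.55
eef_pos: [512.5, 76.0, 171.1]
ee_rot: [0.26, -0.027, 0.965, 0.008]
force: [-0.4, -0.2, 0.8]
grip_width: -0.004
grip_force: 0.0
[22.68 57.25 83.27] Ftray [ 0.01 -0.16  0.89]
```

```bash
python3 -m inch '0 0 0.4 0 0 0;0 0 0.4 0 0 0;0 0 0.4 0 0 0;0 0 0 0 0 0;0 0 0 0 0 0;0 0 0 0 0 0;0 0 0 0 0 0;0 0 0 0 0 0;0 0 0 0 0 0;0 0 0 0 0 0'; python3 -c "
from plan import *
p,R,s=pose();print(loc(),'Ftray',TR().T@s['force'])"
```

```text
time_s: 16.38
eef_pos: [513.1, 76.1, 170.0]
ee_rot: [0.26, -0.027, 0.965, 0.008]
force: [0.1, 0.1, -0.0]
grip_width: -0.003
grip_force: 0.0
[22.69 57.26 82.08] Ftray [ 0.06  0.07 -0.04]
```

```bash
python3 -m inch '0 0 0.4 0 0 0;0 0 0.4 0 0 0;0 0 0.4 0 0 0;0 0 0 0 0 0;0 0 0 0 0 0;0 0 0 0 0 0;0 0 0 0 0 0;0 0 0 0 0 0;0 0 0 0 0 0;0 0 0 0 0 0'; python3 -c "
from plan import *
p,R,s=pose();print(loc(),'Ftray',TR().T@s['force'])"
```

```text
time_s: 17.22
eef_pos: [513.8, 76.1, 169.0]
ee_rot: [0.26, -0.027, 0.965, 0.008]
force: [0.5, -0.2, -0.1]
grip_width: -0.004
grip_force: 0.0
[22.73 57.24 80.88] Ftray [ 0.36 -0.21 -0.31]
```

```bash
python3 -m inch '0 0 0.4 0 0 0;0 0 0.4 0 0 0;0 0 0.4 0 0 0;0 0 0 0 0 0;0 0 0 0 0 0;0 0 0 0 0 0;0 0 0 0 0 0;0 0 0 0 0 0;0 0 0 0 0 0;0 0 0 0 0 0'; python3 -c "
from plan import *
p,R,s=pose();print(loc(),'Ftray',TR().T@s['force'])"
```

```text
time_s: 18.05
eef_pos: [514.4, 76.1, 168.0]
ee_rot: [0.26, -0.027, 0.965, 0.008]
force: [-0.9, 0.2, 0.0]
grip_width: -0.002
grip_force: 0.0
[22.72 57.25 79.68] Ftray [-0.72  0.25  0.46]
```

```bash
python3 -m inch '0 0 0.4 0 0 0;0 0 0.4 0 0 0;0 0 0.4 0 0 0;0 0 0 0 0 0;0 0 0 0 0 0;0 0 0 0 0 0;0 0 0 0 0 0;0 0 0 0 0 0;0 0 0 0 0 0;0 0 0 0 0 0'; python3 -c "
from plan import *
p,R,s=pose();print(loc(),'Ftray',TR().T@s['force'])"
```

```text
time_s: 18.88
eef_pos: [514.7, 76.2, 167.5]
ee_rot: [0.26, -0.028, 0.965, 0.008]
force: [-10.0, -2.0, 11.4]
grip_width: -0.0
grip_force: 7.5
[22.82 57.29 79.13] Ftray [-3.06 -1.46 14.88]
```

```bash
python3 -m inch '0 0 0.2 0 0 0;0 0 0.2 0 0 0;0 0 0 0 0 0;0 0 0 0 0 0;0 0 0 0 0 0;0 0 0 0 0 0;0 0 0 0 0 0;0 0 0 0 0 0;0 0 0 0 0 0;0 0 0 0 0 0'; python3 -c "
from plan import *
p,R,s=pose();print(loc(),'Ftray',TR().T@s['force'])"
```

```text
time_s: 19.72
eef_pos: [514.8, 76.2, 167.5]
ee_rot: [0.26, -0.028, 0.965, 0.008]
force: [-14.9, -2.7, 16.0]
grip_width: 0.003
grip_force: 11.0
[22.89 57.34 79.07] Ftray [-4.98 -1.96 21.36]
```

Pressed to 21 N without sinking. Backing off and taking a last check.

```bash
python3 -m inch '0 0 -2 0 0 0;0 0 -6 0 0 0;0 0 -12 0 0 0;0 0 -15 0 0 0;0 0 -15 0 0 0;0 0 -15 0 0 0;0 0 -15 0 0 0;0 0 -10 0 0 0;0 0 0 0 0 0;0 0 0 0 0 0'
python3 - <<'E'
from plan import *
a=cap('scene');b=cap('top')
g=blob(b,(240,175,310,225),(45,100,30),(75,255,255))[0][1];o=blob(b,(283,200,310,225),(3,130,60),(18,255,255))[0][1]
print(g,o,blob(a,(350,140,395,178),(3,130,110),(18,255,255))[0][1],ctrl.sense()['force'])
im=a['image'][130:240,310:420]; cv2.imwrite('pics/z.png',np.clip(cv2.resize(im,None,fx=5,fy=5,interpolation=2)[:,:,::-1].astype(int)*1.6,0,255).astype(np.uint8))
E
```

```text
time_s: 20.55
eef_pos: [470.1, 73.5, 244.7]
ee_rot: [0.26, -0.027, 0.965, 0.008]
force: [-0.8, -0.8, -0.5]
grip_width: -0.005
grip_force: 0.0
[267.53 211.72] [290.49 210.98] [370.06 157.72] [ 0.08 -0.38 -0.56]
```

View pics/z.png

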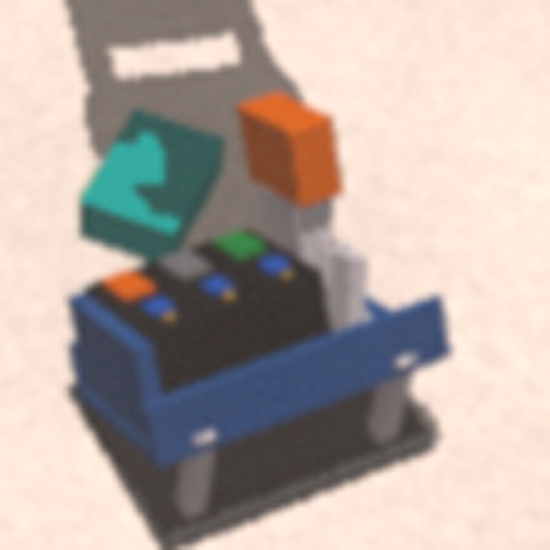

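The wedge stands at the same pixels as before the press (370,158), the modules are together and seated, and the robot is clear. Handing in.

```bash
python3 -c "
from rig import ctrl
print(ctrl.finish_job())"
```

```text
the job is handed in; nothing more can be done
None
```

The job is handed in after about 21 s: the wedge is jammed tight in the last gap, pressed to about 28 N in the grip and 21 N on top without sinking, and it holds by itself; the three modules are closed up and seated, and I saw nothing else on the bench disturbed.

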